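Set a brass blank on the filing board for trimming

ROBOT

A 6-joint arm with a two-finger parallel gripper is mounted at the origin on the work surface. World frame = base frame: x ahead of the robot, y to its left, z up, the work surface at z = 0. Lengths are in m, angles in degrees, forces in N, time in s.
With the tool pointing down it reaches from about 0.375 to 0.9 m from the base axis. Payload 3.1 kg.
Tool frame: the origin (TCP) lies at the very end of the fingers, on their centre line; the grasp point (between the pads) lies bot.hold_point_z behind it (bot.hold_point_z is the distance from the TCP to the grasp point, in m); z points along the fingers, y is the line along which they close (so a half turn about z gives the same grasp; the last joint's range is limited). The gripper opens to 87 mm and grips with 3 to 60 N. Pads are 19 mm wide; open, the fingers measure 117 mm over their backs; the gripper's body (75 mm by 190 mm) begins 51 mm behind the grasp point.
Start: joints at [-84.941, 30.224, 82.088, -0, 67.689, -10.227], TCP at [0.165, -0.603, 0.223] pointing down, gripper open.
Joint ranges: [-176.69, 176.69], [-43.24, 126.21], [12.49, 139.97], [-82, 262], [0, 151.66], [-163.58, 163.58]. Speed limits (degrees/s): [159.86, 159.86, 180, 180, 180, 180].

INTERFACE

Orientations are given as a 3x3 rotation matrix whose columns are the frame's x, y, z axes.
In Python, from rig import bot gives the robot as it stands.
- The arm moves only by the tool apply_moves, never from a script. Its argument "plan" is one flat list of numbers, 4 for each row, row after row: the shift along the world's x, y, z normalised to -1 to 1, where 1 is 0.05 m, then the turn about the world's z normalised to -1 to 1, where 1 is 10 degrees. A call has 1 to 12 rows; each row shifts and turns the commanded pose from where the row before left it; what a row does not reach is not made up. A row lasts 1/8 s, in which the tool goes at most 62.5 mm and 10.7 degrees, less where a joint would pass 70% of its speed; a pose out of reach is approached as far as the arm can. A call with a number of a shift or a turn outside -1 to 1 is refused whole. A call with a gripper value outside its range is refused whole. "grip" is the closure, from -1 (fully open) to 1 (shut), so that 0 is half open, set as the call begins (left out, the last holds). The fingers move at their own pace and stop on an object; the grip force is fixed at half the most. Time passes only in rows, so rows that do not move let the fingers close. It gives the time, the measured TCP pose, the force, the opening and the grip force at its end, in the units of the state.
- bot.read_state(): the state, without advancing time (a new reading comes with each control period).
- bot.capture(name): name is "side" or "top"; returns (picture, depth): 384x512x3 uint8, red, green, blue; 384x512 float32, m along the optical axis (not along the pixel's ray), 0 where there is no reading.
- bot.camera_info(name): a dict with "vertical_fov" (degrees; the focal length in pixels is half the picture's height over the tangent of half this angle, whatever the lens; pixels are square), "cx", "cy" (the principal point, pixels), "k1" (the pictures are not rectified: a ray, as slopes to the right and down, at radius r is drawn at 1 + k1 r^2 times it, then the intrinsics apply), "rvec" (rotation vector, rad) and "tvec" (3), from world to camera coordinates, as OpenCV has them. Camera axes: x right, y down, z forward; pixel columns grow to the right and rows downward; lengths in m; the calibration is good to about 2 mm. A picture is of the moment at which its call begins. camera_info takes no time and is no camera call.
- bot.hand_in(): hands the job in; it is judged then, once.
Trained networks look in the newest picture that a camera, given by its name, has taken for a name from the list of things; names that differ only in an ending like _2 or _b are one class to them, and where a whole thing is asked for, a point or a joint stands for the part that bears it (a point fixed in the world has none). Each returns a list of dicts, best first, with "p" (0 to 1); they miss things now and then, are a little off and sometimes report something else, mostly with a low value. They report only what shows in the picture. A call takes as long as a camera call. They do not tell look-alikes from the thing itself.
- bot.outline_of(camera, target): "mask" (384x512 bool, what is visible of it) and "xy" ([column, row] as shares, 0 to 1, of the picture: columns of its width, rows of its height, amid what is visible of it).
- bot.pinpoint(camera, target): "xy" ([column, row] as shares, 0 to 1, of the picture: columns of its width, rows of its height: a listed point, or the origin of a listed thing).
The state is a dict: "time_s": time; "joint_positions": joint angles; "qvel": joint speeds; "tau": joint torques, N m; "position": TCP position; "tcp_rot": TCP orientation; "force": force on the tool from outside, world axes, zero at the start; "moment": the same for the moment, N m; "opening": opening from 0.0 (shut) to 1.0 (fully open); "grasp_force": force on a finger pad.
Only numpy, scipy, OpenCV 4.12 (cv2) and the standard library are available. Lean on these libraries where they do the work, as an engineer would, in place of code of your own. Each camera call takes 0.05 s, during which the arm holds its last target. There are 200 camera calls.

TASK

Push the brass plate up flat against the fence of the wooden filing board and slide it along the fence until about 30 mm of it sticks out past the end of the board on the tray's side, ready to be trimmed over the tray. Push it only: never lift it off the board or let it fall, and leave everything else where it is.

Things in the scene. Friction and masses are not known exactly. Their poses are not given: they have to be found in the camera images.
- board: Fixed dark wooden filing board flat on the bench, 180 (x) x 280 (y) mm, top 30 mm above the bench. Origin: centre of its underside; x points to its far side, y along the fence, z up. Fence: wooden strip along the far side, x = 68 (the face the plate goes against) to 90 mm, y = -128 to 128 mm, 12 mm above the board's top. Both ends of the board (y = -140 and 140 mm) are open.
- plate: Plain brass name-plate blank, loose, lying flat on the board: 60 (x) x 110 (y) x 4 (z) mm, roughly 0.15 to 0.3 kg, alike either way round. Origin: centre of its underside; its long sides run along its y, which starts within 0.3 rad of the board's y. A push of 1 to 3 N slides it.
- tray: Shallow open aluminium tray, loose, 150 (x) x 100 (y) x 14 mm high, standing on the bench close against one end of the board, at its +y or its -y end, to catch the filings. Origin: centre of its underside. It stays where it is.
- bench_block: Square steel block on a black rubber base, loose, 104 x 98 x 30 mm high, on the bench at the board's other end. Origin: centre of its underside. To be left alone.
- oil_bottle: Small brown glass bottle with a black cap, loose, 34 mm across, 75 mm high, on the bench beyond the fence. Origin: centre of its underside. To be left alone.
- wax_tin: Round metal tin with a lid, loose, 50 mm across, 28 mm high, on the bench beyond the fence. Origin: centre of its underside. To be left alone.
- graver: Engraver's graver with a mushroom-shaped wooden handle, loose, about 115 mm long (along its y), 26 mm high, lying on the bench between the robot and the board. Origin: at bench height, near mid length. To be left alone.
Things that resemble listed ones, but are neither listed nor needed, are in the scene too. Several things have the shape of the plate; the one meant has the colours described above.

How it is judged (in metres and radians):
At the end, for the whole second after the job is handed in: The plate lies at rest flat on the board, its long side against the fence (gap under 4 mm, square within 0.06 rad), with 22 to 38 mm of its length sticking out past the board's end on the tray's side (((y of tray in the frame of board above 0 m and y of plate in the frame of board between 0.107 and 0.123 m) or (y of tray in the frame of board below 0 m and y of plate in the frame of board between -0.123 and -0.107 m)) and x of plate in the frame of board above 0.034 m and angle between the y axis of plate and the y axis of board, either way round below 0.06 rad and z of plate in the frame of board between 0.027 and 0.033 m and angle between plate's own z axis and vertical below 0.05 rad and linear speed of plate below 0.01 m/s and angular speed of plate below 0.1 rad/s); the robot touches nothing.
It fails at once if the plate is lifted more than 10 mm off the board, tipped, or falls off it (z of plate in the frame of board above 0.04 m or z of plate in the frame of board below 0.02 m or angle between plate's own z axis and vertical above 0.3 rad).
It fails at once if the tray is moved more than 12 mm or tipped (distance of tray from where it was at the start of the episode above 0.012 m or angle between tray's own z axis and vertical above 0.3 rad).
It fails at once if the steel bench block is moved more than 12 mm or tipped (distance of bench_block from where it was at the start of the episode above 0.012 m or angle between bench_block's own z axis and vertical above 0.3 rad).
It fails at once if the oil bottle or the wax tin is moved more than 12 mm or tipped (distance of any of oil_bottle, wax_tin from where it was at the start of the episode above 0.012 m or angle between any of oil_bottle, wax_tin's own z axis and vertical above 0.3 rad).
It fails at once if the graver is moved more than 12 mm or tipped (distance of graver from where it was at the start of the episode above 0.012 m or angle between graver's own z axis and vertical above 0.3 rad).
It also fails if it takes over 45 s, if anything falls off the work surface, if the arm or the gripper's body presses on something with over 40 N, if the wrist force passes 120 N, or if a joint passes its speed limit or range.

## Working session

There is one attempt and no reset: what is moved stays moved. The work goes in short steps, Python scripts to look and compute and a tool call to move; the robot and the scene stay as the last step left them, time stands still between calls to the robot, and variables do not carry over. Pictures are saved under pics/ and viewed, at most 10 in all, crops included, and the job is handed in when it is done.

Besides the shell and the picture viewer there is one more tool, called after "Emit:" as a command line: name --argument value ..., lists and objects as JSON in quotes. apply_moves: Moves the arm, as the interface text tells. Its arguments: {"type":"object","properties":{"plan":{"type":"array","items":{"type":"number"}},"grip":{"type":"number"}},"required":["plan"]}

```bash
mkdir -p pics; cat > h.py <<'E'
import numpy as np, cv2
from rig import bot
def cam(n):
    c=bot.camera_info(n); f=192/np.tan(np.radians(c["vertical_fov"])/2)
    R=cv2.Rodrigues(np.array(c["rvec"],float))[0]; return c,f,R,np.array(c["tvec"],float)
def rays(n,uv):
    c,f,R,t=cam(n); uv=np.atleast_2d(uv).astype(float)
    K=np.array([[f,0,c["cx"]],[0,f,c["cy"]],[0,0,1]])
    p=cv2.undistortPoints(uv[:,None],K,np.array([c["k1"],0,0,0,0.]))[:,0]
    return np.c_[p,np.ones(len(p))],R,t
def at_depth(n,uv,d):
    r,R,t=rays(n,uv); return (r*np.asarray(d)[:,None]-t)@R
def at_z(n,uv,z):
    r,R,t=rays(n,uv); C=-R.T@t; w=r@R; return C+w*((z-C[2])/w[:,2])[:,None]
def save(n,img): cv2.imwrite("pics/"+n,img[:,:,::-1])
E
python3 - <<'E'
from h import *
for n in("top","side"):
    im,d=bot.capture(n); np.savez(n+"0.npz",im=im,d=d); save(n+"0.png",im)
    for t in["board","plate","tray","bench_block","oil_bottle","wax_tin","graver"]:
        for o in bot.outline_of(n,t)[:4]:
            m=o["mask"]; v,u=np.nonzero(m&(d>0)); P=at_depth(n,np.c_[u,v],d[v,u])
            z=np.percentile(P[:,2],90); r=cv2.minAreaRect((P[:,:2]*1000).astype(np.float32))
            print(n,t,round(o["p"],2),(np.array(o["xy"])*[512,384]).round(),len(v),"med",np.median(P,0).round(3),"z90",z.round(3),np.round(r[0]),np.round(r[1]),round(r[2],1))
E
```

```text
top board 0.92 [240. 221.] 10104 med [0.558 0.09  0.03 ] z90 0.041 [578.  87.] [280. 194.] 89.2
top plate 0.62 [247. 204.] 1479 med [0.588 0.08  0.034] z90 0.036 [588.  80.] [ 58. 111.] 4.2
top tray 0.69 [340. 208.] 3388 med [ 0.603 -0.117  0.003] z90 0.011 [ 606. -118.] [107. 158.] 88.6
top bench_block 0.98 [147. 194.] 2303 med [0.6   0.284 0.03 ] z90 0.032 [604. 293.] [108. 103.] 86.7
top bench_block 0.28 [332. 143.] 289 med [ 0.737 -0.097  0.049] z90 0.075 [ 741. -100.] [35. 27.] 70.1
top oil_bottle 0.53 [334. 143.] 266 med [ 0.737 -0.098  0.05 ] z90 0.075 [ 740. -102.] [37. 25.] 79.1
top wax_tin 0.67 [159. 137.] 476 med [0.726 0.281 0.028] z90 0.03 [734. 286.] [62. 52.] 54.7
top graver 0.52 [230. 286.] 157 med [0.422 0.096 0.021] z90 0.025 [420. 102.] [22. 41.] 4.0
side board 0.84 [243. 214.] 5130 med [0.562 0.015 0.029] z90 0.04 [578.  88.] [284. 199.] 89.7
side board 0.6 [298. 163.] 240 med [0.726 0.269 0.023] z90 0.028 [746. 308.] [112.  47.] 58.9
side plate 0.8 [256. 197.] 644 med [0.589 0.073 0.033] z90 0.034 [590.  80.] [ 62. 114.] 4.0
side plate 0.78 [197. 161.] 336 med [0.439 0.345 0.004] z90 0.005 [439. 352.] [ 60. 115.] 9.4
side plate 0.66 [158. 240.] 1078 med [ 0.377 -0.037  0.003] z90 0.004 [378. -28.] [117.  66.] 58.6
side tray 0.95 [273. 261.] 3398 med [ 0.606 -0.114  0.002] z90 0.012 [ 607. -109.] [118. 158.] 89.9
side bench_block 0.8 [252. 161.] 545 med [0.604 0.277 0.029] z90 0.03 [604. 290.] [135. 100.] 81.1
side oil_bottle 0.82 [351. 242.] 562 med [ 0.741 -0.109  0.039] z90 0.069 [770. -50.] [146.  33.] 63.3
side wax_tin 0.59 [299. 163.] 223 med [0.725 0.268 0.024] z90 0.028 [729. 281.] [48. 48.] 43.0
side graver 0.58 [186. 204.] 129 med [0.422 0.087 0.015] z90 0.024 [416. 135.] [ 25. 110.] 8.3
```

View pics/top0.png

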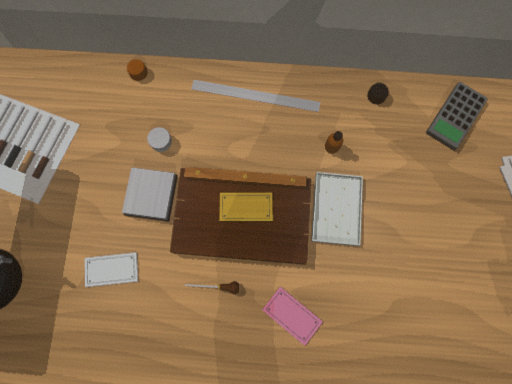

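View pics/side0.png

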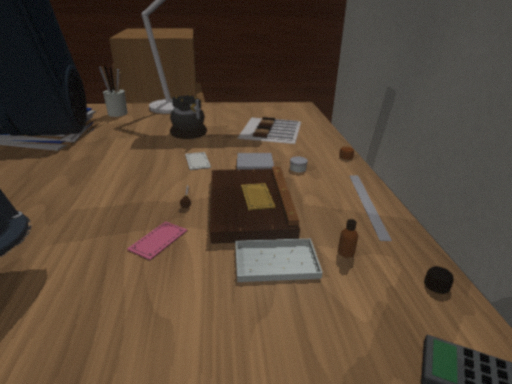

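Plate-shaped things in the top picture are the yellow brass one on the board (247,206), a white one (111,270) and a pink one (293,315). The brass one on the board fits the description. I'll confirm it in a crop and fit the board, fence and plate.

```bash
cat > fit.py <<'E'
from h import *
def fit(n,im,d):
    v,u=np.nonzero(d>0); P=at_depth(n,np.c_[u,v],d[v,u]); c=im[v,u].astype(float)
    near=(abs(P[:,0]-.578)<.14)&(abs(P[:,1]-.06)<.24)
    hsv=cv2.cvtColor(im,cv2.COLOR_RGB2HSV)[v,u]
    B=near&(P[:,2]>.015)&(P[:,2]<.05)&(P[:,1]<.232)
    F=B&(P[:,2]>.0385)&(P[:,0]>.62)
    Y=near&(P[:,2]>.02)&(hsv[:,0]>20)&(hsv[:,0]<35)&(hsv[:,1]>120)&(P[:,2]<.0385)
    for k,m in(("board",B),("fence",F),("plate",Y)):
        Q=P[m]; r=cv2.minAreaRect((Q[:,:2]*1000).astype(np.float32))
        print(n,k,m.sum(),"z",np.median(Q[:,2]).round(4),np.round(r[0],1),np.round(r[1],1),round(r[2],2), "box",np.round(cv2.boxPoints(r)).tolist())
    a=P[F]; 
    # fence near face line: per y-bin min x
    for k,m in(("fencelow",F),("platehi",Y)):
        Q=P[m]; b=np.floor(Q[:,1]/.01); s=-1 if k=="platehi" else 1
        e=np.array([[Q[b==i][:,1].mean(),s*np.min(s*Q[b==i][:,0])] for i in np.unique(b) if (b==i).sum()>5])
        print(k,np.polyfit(e[2:-2,0],e[2:-2,1],1).round(4), "deg",np.degrees(np.arctan(np.polyfit(e[2:-2,0],e[2:-2,1],1)[0])).round(2))
if __name__=="__main__":
    for n in("top","side"):
        z=np.load(n+"0.npz"); fit(n,z["im"],z["d"])
    im=np.load("top0.npz")["im"]; save("crop.png",cv2.resize(im[150:280,110:370],None,fx=3,fy=3,interpolation=2))
    print(bot.read_state()["tcp_rot"],bot.hold_point_z)
    for t in("board","plate","tray"):
        for n in("top","side"):
            for o in bot.pinpoint(n,t)[:2]:
                print(t,n,o["p"],at_z(n,np.array(o["xy"])*[512,384],.03 if t=="plate" else 0).round(4))
E
python3 fit.py
```

```text
top board 11774 z 0.0306 [581.   31.3] [391.5 199.5] 89.42 box [[479.0, -163.0], [679.0, -165.0], [683.0, 226.0], [483.0, 228.0]]
top fence 1260 z 0.042 [650.9  86.5] [255.5  23.2] 89.37 box [[638.0, -41.0], [661.0, -41.0], [664.0, 214.0], [641.0, 214.0]]
top plate 1454 z 0.0341 [589.2  79.3] [ 62.  110.1] 4.42 box [[554.0, 132.0], [563.0, 22.0], [624.0, 27.0], [616.0, 137.0]]
fencelow [0.0099 0.6391] deg 0.57
platehi [-0.0547  0.6229] deg -3.13
side board 5474 z 0.0297 [571.6  33.6] [392.5 180. ] 89.75 box [[481.0, -162.0], [661.0, -163.0], [662.0, 229.0], [483.0, 230.0]]
side fence 539 z 0.0414 [650.6  86.9] [257.   22.5] 89.75 box [[639.0, -42.0], [661.0, -42.0], [662.0, 215.0], [640.0, 215.0]]
side plate 312 z 0.0335 [587.8  77.2] [ 59.2 106.7] 5.49 box [[553.0, 128.0], [563.0, 21.0], [622.0, 27.0], [612.0, 133.0]]
fencelow [0.0106 0.6395] deg 0.61
platehi [-0.0937  0.6228] deg -5.35
[[ 9.64625909e-01  2.63622565e-01  8.34916118e-07]
 [ 2.63622564e-01 -9.64625908e-01 -4.61372040e-05]
 [-1.13574263e-05  4.47252450e-05 -9.99999999e-01]] 0.0187
board top 0.82 [[0.5704 0.081  0.    ]]
board side 0.74 [[0.6125 0.302  0.    ]]
board side 0.58 [[0.5642 0.0822 0.    ]]
plate top 0.91 [[0.5886 0.0774 0.03  ]]
plate top 0.79 [[ 0.3779 -0.0285  0.03  ]]
plate side 0.8 [[ 0.3867 -0.0727  0.03  ]]
plate side 0.72 [[0.5832 0.075  0.03  ]]
tray top 0.84 [[ 0.6045 -0.1206  0.    ]]
tray side 0.58 [[ 0.5992 -0.1113 -0.    ]]
```

View pics/crop.png

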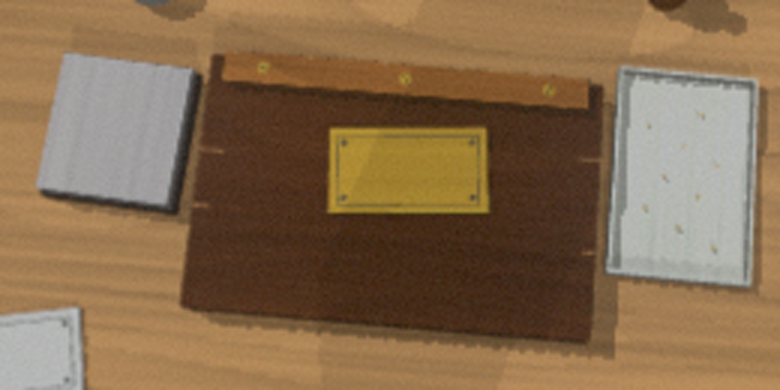

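The crop shows the brass blank on the board at top (247,206). The tray is at the board's -y end and the fence face is at x≈0.639+0.010y. The board centre is at y≈0.0865, so the plate's target centre is about (0.609, -0.0285). I'll move in above the near side of the plate.

Emit:
apply_moves --plan '[0.45,0.85,0,-0.1,0.45,0.85,0,-0.1,0.45,0.85,0,-0.1,0.45,0.85,0,-0.1,0.45,0.85,0,-0.1,0.45,0.85,0,-0.1,0.45,0.85,0,-0.1,0.45,0.85,0,-0.1]' --grip -0.3

```text
time_s: 2.1
position: [0.3455, -0.2617, 0.2228]
tcp_rot: [[0.992, 0.126, 0.001], [0.126, -0.992, -0.001], [0.001, 0.001, -1.0]]
force: [0.6, -0.1, 0.5]
opening: 0.649
grasp_force: 0.0
```

Emit:
apply_moves --plan '[0.45,0.85,0,-0.1,0.45,0.85,0,-0.1,0.45,0.85,0,-0.1,0.45,0.85,0,-0.1,0.45,0.85,0,-0.1,0.45,0.85,0,-0.1,0.45,0.85,0,-0.1,0.45,0.85,0,-0.1,0,0,0,0,0,0,0,0]'

```text
time_s: 3.35
position: [0.5243, 0.077, 0.2224]
tcp_rot: [[1.0, -0.012, -0.001], [-0.012, -1.0, -0.0], [-0.001, 0.0, -1.0]]
force: [0.7, -0.1, -0.9]
opening: 0.65
grasp_force: 0.0
```

Emit:
apply_moves --plan '[0,0,-0.9,0,0,0,-0.9,0,0,0,-0.9,0,0,0,-0.6,0,0,0,-0.3,0,0,0,0,0,0,0,0,0]'

```text
time_s: 4.22
position: [0.5257, 0.0767, 0.0437]
tcp_rot: [[1.0, -0.013, 0.002], [-0.013, -1.0, -0.0], [0.002, 0.0, -1.0]]
force: [0.2, 0.1, -0.2]
opening: 0.649
grasp_force: 0.0
```

Emit:
apply_moves --plan '[0,0,-0.15,0,0,0,-0.08,0,0,0,0,0,0,0,0,0]'

```text
time_s: 4.72
position: [0.5248, 0.0772, 0.0311]
tcp_rot: [[1.0, -0.012, 0.0], [-0.012, -1.0, -0.0], [0.0, 0.0, -1.0]]
force: [-0.2, -0.5, -1.0]
opening: 0.649
grasp_force: 0.0
```

Emit:
apply_moves --plan '[0.1,0,0.015,0,0.1,0,0,0,0.1,0,0,0,0.1,0,0,0,0.08,0,0,0,0.08,0,0,0,0.08,0,0,0,0.08,0,0,0,0.08,0,0,0,0,0,0,0]'

```text
time_s: 5.98
position: [0.5657, 0.077, 0.0319]
tcp_rot: [[1.0, -0.013, 0.002], [-0.013, -1.0, -0.0], [0.002, 0.0, -1.0]]
force: [0.6, 0.0, -0.6]
opening: 0.654
grasp_force: 0.0
```

```bash
python3 - <<'E'
from fit import *
s=bot.read_state(); print(s["position"],s["force"])
for n in("top","side"):
    im,d=bot.capture(n); fit(n,im,d)
save("side1.png",cv2.resize(im[150:280,180:340],None,fx=4,fy=4,interpolation=2))
E
```

```text
[0.56572312 0.0770451  0.03188983] [ 0.6227234   0.03600485 -0.60115274]
top board 804 z 0.0304 [611.4  31. ] [392.2 141.3] 88.63 box [[536.0, -163.0], [677.0, -167.0], [687.0, 225.0], [545.0, 229.0]]
top fence 205 z 0.0418 [651.7  86.6] [255.7  23.6] 89.0 box [[638.0, -41.0], [661.0, -41.0], [666.0, 214.0], [642.0, 215.0]]
top plate 2 z 0.0346 [628.1  29. ] [2.3 0. ] -177.1 box [[629.0, 29.0], [629.0, 29.0], [627.0, 29.0], [627.0, 29.0]]
fencelow [0.0313 0.6392] deg 1.8Traceback (most recent call last):
  File "<stdin>", line 4, in <module>
  File "fit.py", line 17, in fit
    print(k,np.polyfit(e[2:-2,0],e[2:-2,1],1).round(4), "deg",np.degrees(np.arctan(np.polyfit(e[2:-2,0],e[2:-2,1],1)[0])).round(2))
                       ~^^^^^^^^
IndexError: too many indices for array: array is 1-dimensional, but 2 were indexed
```

Emit:
apply_moves --plan '[0.03,0,0,0,0.03,0,0,0,0.02,0,0,0,0,0,0,0]'

```text
time_s: 6.52
position: [0.5688, 0.0772, 0.0318]
tcp_rot: [[1.0, -0.012, -0.0], [-0.012, -1.0, 0.0], [-0.0, -0.0, -1.0]]
force: [-1.1, -0.3, 0.4]
opening: 0.652
grasp_force: 0.6
```

Emit:
apply_moves --plan '[0.02,0,0,0,0.02,0,0,0,0,0,0,0]'

```text
time_s: 6.9
position: [0.5703, 0.0771, 0.0317]
tcp_rot: [[1.0, -0.012, -0.001], [-0.012, -1.0, 0.0], [-0.001, -0.0, -1.0]]
force: [-2.7, -0.1, 1.9]
opening: 0.648
grasp_force: 1.2
```

```bash
python3 - <<'E'
from h import *
s=bot.read_state(); print(s["position"],s["force"])
im,d=bot.capture("side")
save("side1.png",cv2.resize(im[150:280,180:340],None,fx=4,fy=4,interpolation=2))
E
```

```text
[0.57031169 0.07714514 0.03173214] [-2.69408311 -0.07883931  1.89307258]
```

View pics/side1.png

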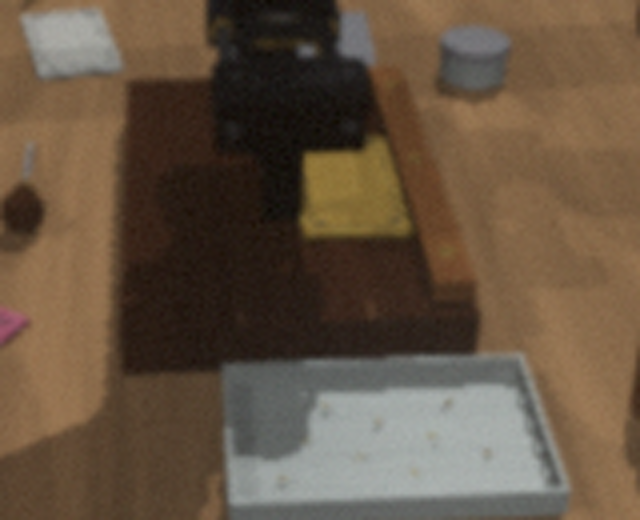

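The side crop shows the plate almost against the fence, with its near corner at about crop (410,235). I'll press a little more until the fence resists.

Emit:
apply_moves --plan '[0.02,0,0,0,0.02,0,0,0,0,0,0,0]'

```text
time_s: 7.32
position: [0.5705, 0.0772, 0.0316]
tcp_rot: [[1.0, -0.012, -0.005], [-0.012, -1.0, 0.0], [-0.005, 0.0, -1.0]]
force: [-5.1, -0.6, 4.1]
opening: 0.645
grasp_force: 2.9
```

Emit:
apply_moves --plan '[-0.2,0,0,0,-0.3,0,0,0,0,0,0.6,0,0,0,0.6,0,0,0.6,0,0,0,0.6,0,0,0,0.6,0,0,0,0,0,0,0,0,0,0,0,0,0,0]' --grip 1

```text
time_s: 8.57
position: [0.5481, 0.1662, 0.0918]
tcp_rot: [[1.0, -0.014, 0.0], [-0.014, -1.0, -0.0], [0.0, 0.0, -1.0]]
force: [0.1, -0.9, 0.0]
opening: 0.004
grasp_force: 0.0
```

```bash
python3 - <<'E'
from fit import *
s=bot.read_state(); print(s["position"],s["force"],s["opening"])
im,d=bot.capture("side"); fit("side",im,d)
im,d=bot.capture("top")
try: fit("top",im,d)
except Exception as e: print(e)
E
```

```text
[0.54811097 0.16621855 0.09179272] [ 0.13220599 -0.9489736   0.01451763] 0.004019542521442919
side board 5475 z 0.0297 [571.9  80.1] [297.8 179.9] 89.48 box [[481.0, -68.0], [661.0, -70.0], [663.0, 228.0], [483.0, 230.0]]
side fence 540 z 0.0414 [650.9  87.4] [258.   22.1] 89.41 box [[639.0, -41.0], [661.0, -42.0], [663.0, 216.0], [641.0, 217.0]]
side plate 381 z 0.0334 [609.8  77.2] [110.2  58.3] 89.08 box [[580.0, 23.0], [638.0, 22.0], [640.0, 132.0], [581.0, 133.0]]
fencelow [0.013  0.6393] deg 0.74
platehi [0.0313 0.6342] deg 1.79
top board 7338 z 0.0307 [580.4  -9. ] [311.3 199.5] 89.25 box [[479.0, -163.0], [678.0, -166.0], [682.0, 145.0], [483.0, 148.0]]
top fence 915 z 0.0421 [650.5  50.9] [183.8  23.3] 89.5 box [[638.0, -41.0], [661.0, -41.0], [663.0, 143.0], [640.0, 143.0]]
top plate 1031 z 0.0341 [610.2  76.3] [110.9  60. ] 88.89 box [[579.0, 21.0], [639.0, 20.0], [641.0, 131.0], [581.0, 132.0]]
fencelow [0.0052 0.6392] deg 0.3
platehi [0.023 0.638] deg 1.32
```

Emit:
apply_moves --plan '[0.6,0.06,0,0,0.6,0.06,0,0,0,0,-0.5,0,0,0,-0.5,0,0,0,-0.1,0,0,0,-0.08,0,0,0,0,0,0,0,0,0]'

```text
time_s: 9.68
position: [0.6084, 0.1732, 0.0337]
tcp_rot: [[1.0, -0.012, 0.002], [-0.012, -1.0, 0.0], [0.002, -0.0, -1.0]]
force: [0.7, 0.1, 0.0]
opening: 0.001
grasp_force: 0.0
```

Emit:
apply_moves --plan '[0,0,-0.035,0,0,-0.15,0,0,0,-0.15,0,0,0,-0.15,0,0,0,-0.15,0,0,0,-0.15,0,0,0,-0.15,0,0,0,-0.15,0,0,0,-0.15,0,0,0,0,0,0]'

```text
time_s: 10.92
position: [0.608, 0.1123, 0.031]
tcp_rot: [[1.0, -0.013, 0.0], [-0.013, -1.0, -0.0], [0.0, 0.0, -1.0]]
force: [0.1, -0.4, 0.5]
opening: 0.001
grasp_force: 0.0
```

```bash
cat > look.py <<'E'
from fit import *
s=bot.read_state(); print(s["position"],s["force"])
for n in("side","top"):
    im,d=bot.capture(n)
    try: fit(n,im,d)
    except Exception as e: print(e)
E
python3 look.py | grep plate
```

```text
side plate 315 z 0.0335 [608.8  48.3] [ 56.9 113.7] 1.94 box [[578.0, 104.0], [582.0, -9.0], [639.0, -8.0], [635.0, 106.0]]
platehi [-0.0529  0.6383] deg -3.03
top plate 305 z 0.0343 [609.2  24.4] [65.6 59.1] 89.64 box [[579.0, -8.0], [639.0, -9.0], [639.0, 57.0], [580.0, 57.0]]
platehi [-2.813   0.6685] deg -70.43
```

Emit:
apply_moves --plan '[0,-0.15,0.015,0,0,-0.15,0,0,0,-0.15,0,0,0,-0.15,0,0,0,-0.15,0,0,0,-0.15,0,0,0,-0.15,0,0,0,-0.15,0,0,0,-0.1,0,0,0,0,0,0]'

```text
time_s: 12.28
position: [0.6083, 0.0473, 0.0319]
tcp_rot: [[1.0, -0.013, 0.001], [-0.013, -1.0, -0.001], [0.001, 0.001, -1.0]]
force: [0.1, 1.2, -1.0]
opening: 0.003
grasp_force: 0.0
```

```bash
python3 look.py | grep plate
```

```text
side plate 405 z 0.0333 [609.8 -17.6] [112.4  58.7] 88.63 box [[579.0, -73.0], [638.0, -74.0], [640.0, 38.0], [582.0, 39.0]]
platehi [-0.0085  0.6359] deg -0.49
top plate 0 z nan [0. 0.] [0. 0.] 0.0 box [[0.0, 0.0], [0.0, 0.0], [0.0, 0.0], [0.0, 0.0]]
  return _methods._mean(a, axis=axis, dtype=dtype,
  ret = ret.dtype.type(ret / rcount)
```

Emit:
apply_moves --plan '[0,-0.1,0,0,0,-0.1,0,0,0,0,0,0,0,0.3,0,0,0,0.2,0.3,0,-0.4,0,0.9,0,-0.9,0.2,0,0,-0.9,0.2,0,0,0,0,0,0]'

```text
time_s: 13.5
position: [0.4926, 0.085, 0.0925]
tcp_rot: [[1.0, -0.01, -0.006], [-0.01, -1.0, 0.0], [-0.006, -0.0, -1.0]]
force: [0.7, 0.4, -0.2]
opening: 0.003
grasp_force: 0.0
```

```bash
python3 look.py | grep -E "plate|fence|^\["
```

```text
[0.49260821 0.08496329 0.0925189 ] [ 0.6900013   0.42469992 -0.1712606 ]
side fence 545 z 0.0414 [650.9  86.4] [257.4  22.2] 89.41 box [[638.0, -42.0], [661.0, -42.0], [663.0, 215.0], [641.0, 215.0]]
side plate 574 z 0.0334 [610.6 -28.7] [109.8  63.1] 89.97 box [[579.0, -84.0], [642.0, -84.0], [642.0, 26.0], [579.0, 26.0]]
fencelow [0.0114 0.6393] deg 0.66
platehi [-0.021   0.6364] deg -1.21
top fence 1269 z 0.0421 [650.8  80.8] [266.3  26.2] 88.46 box [[634.0, -52.0], [660.0, -53.0], [667.0, 213.0], [641.0, 214.0]]
top plate 1126 z 0.0341 [609.  -28.9] [ 61.7 107.5] 1.0 box [[577.0, 24.0], [579.0, -83.0], [641.0, -82.0], [639.0, 25.0]]
fencelow [0.0121 0.6389] deg 0.69
platehi [-0.0102  0.638 ] deg -0.58
```

The overhang is right (centre y≈-0.029), but the plate is about 1.5° off square. I'll do one two-finger squaring push.

Emit:
apply_moves --plan '[0.35,-0.7,0,0,0.35,-0.7,0,0,0.2,-0.7,0,0,0,0,0,0,0,0,-0.6,0,0,0,-0.4,0,0,0,-0.1,0,0,0,-0.08,0,0,0,0,0,0,0,0,0]' --grip -0.3

```text
time_s: 14.85
position: [0.5433, -0.0218, 0.0334]
tcp_rot: [[1.0, -0.012, 0.001], [-0.012, -1.0, -0.0], [0.001, 0.0, -1.0]]
force: [0.1, 0.1, 0.8]
opening: 0.643
grasp_force: 0.0
```

Emit:
apply_moves --plan '[0.08,0,-0.03,0,0.1,0,0,0,0.1,0,0,0,0.1,0,0,0,0.06,0,0,0,0.04,0,0,0,0.03,0,0,0,0.03,0,0,0,0,0,0,0]'

```text
time_s: 15.98
position: [0.5692, -0.0217, 0.0312]
tcp_rot: [[1.0, -0.012, -0.001], [-0.012, -1.0, 0.0], [-0.001, -0.0, -1.0]]
force: [-0.9, -0.0, 0.4]
opening: 0.644
grasp_force: 0.5
```

Emit:
apply_moves --plan '[0.02,0,0,0,0.02,0,0,0,0,0,0,0]'

```text
time_s: 16.35
position: [0.5694, -0.0217, 0.0311]
tcp_rot: [[1.0, -0.012, -0.005], [-0.012, -1.0, 0.001], [-0.005, -0.0, -1.0]]
force: [-5.7, -1.0, 3.2]
opening: 0.65
grasp_force: 2.7
```

Firm against the fence now. I'll retreat and check.

Emit:
apply_moves --plan '[-0.2,0,0,0,-0.4,0,0,0,0,0,0.7,0,0,0,0.9,0,-0.5,0,0.9,0,-0.6,-0.3,0,0,0,-0.8,0,0,0,-0.8,0,0,0,-0.8,0,0,0,-0.8,0,0,0,0,0,0]'

```text
time_s: 17.73
position: [0.4881, -0.2002, 0.1566]
tcp_rot: [[1.0, -0.017, 0.004], [-0.017, -1.0, -0.003], [0.004, 0.002, -1.0]]
force: [0.4, 0.4, 0.6]
opening: 0.65
grasp_force: 0.0
```

```bash
python3 look.py | grep -E "plate|fence|^\["; python3 - <<'E'
from h import *
im,d=bot.capture("top"); save("end.png",cv2.resize(im[90:330,80:400],None,fx=2,fy=2))
E
```

```text
[ 0.48806302 -0.20018699  0.15664126] [0.35922698 0.37012846 0.62197492]
side fence 542 z 0.0414 [650.9  86.8] [256.   21.9] 89.51 box [[639.0, -41.0], [661.0, -41.0], [663.0, 215.0], [641.0, 215.0]]
side plate 626 z 0.0334 [611.9 -29. ] [108.4  65.1] 89.54 box [[579.0, -83.0], [644.0, -83.0], [645.0, 25.0], [580.0, 26.0]]
fencelow [0.0115 0.6394] deg 0.66
platehi [-0.0837  0.6351] deg -4.78
top fence 1261 z 0.042 [651.1  86.4] [255.4  23.2] 89.48 box [[638.0, -41.0], [662.0, -41.0], [664.0, 214.0], [641.0, 214.0]]
top plate 1443 z 0.0341 [609.7 -27.8] [109.6  61.9] 89.67 box [[578.0, -82.0], [640.0, -83.0], [641.0, 27.0], [579.0, 27.0]]
fencelow [0.0091 0.6391] deg 0.52
platehi [4.000e-04 6.389e-01] deg 0.02
```

View pics/end.png

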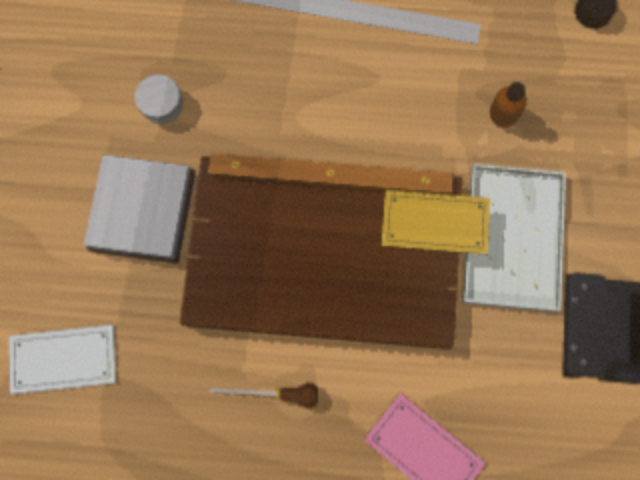

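The picture shows the plate flush on the fence at crop (437,222), sticking out about 29 mm over the tray. Everything else is where it was and the arm is clear.

```bash
python3 -c "
from rig import bot
print(bot.hand_in())"
```

```text
the job is handed in; nothing more can be done
None
```

I handed the job in with the brass plate pushed flat against the fence and sticking out about 29 mm past the tray-side end of the board; nothing else looked moved in the last picture, but the hand-in gave no verdict.

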